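# Set the mitre guide and hold a moulding in the jig's corner

### The job

Get the mitre jig ready for a cut: first swing its guide arm by the black knob until it lies along the red marker strip, and leave it there. Then pick up the terracotta moulding sample from the table, lay it flat on the jig with its long side along the long blue fence, and press it firmly into the corner so that the long side is flush against the fence and one end is flush against the short blue end stop. Finish while still holding it there, pressed against both stops at once; do not disturb the paint tin, the jar or the brush.

Things in the scene. Friction and masses are not known exactly. Their poses are not given: they have to be found in the camera images.
- jig: the fixed plywood mitre jig, a board 200 (its x) x 360 (its y) x 10 mm thick that lies on the table. Board, fence and stop are faced with slick varnish (friction against the moulding about 0.15). Origin on its underside; the board spans x -100..100 and y -200..160 mm. The long fence is on its +x side, the end stop on its +y side, the guide arm towards its -y side.
- corner (a point): the inner corner of the jig where the inner faces of fence and end stop meet, on the top face of the board (10 mm above the table). Axes as the jig's: the fence's inner face is the plane x = 0 here, the stop's is y = 0; the free area for the moulding is at x < 0, y < 0. The seated moulding's centre is at x -32, y -55, z +22 mm here.
- fence: the long blue fence fixed on the jig, 16 (x) x 195 (y) x 18 mm high (its top is 28 mm above the table); origin at the centre of its underside; its inner face looks to jig -x.
- stop: the short blue end stop fixed on the jig, 115 (x) x 16 (y) x 18 mm high (top 28 mm above the table); origin at the centre of its underside; its inner face looks to jig -y.
- guide_arm (a joint): angle of the guide arm about its upright pivot, rad, 0 to 1.2, counter-clockwise positive seen from above; at 0 the arm points from the pivot along jig -x, and it swings towards jig -y. It moves stiffly (about 1 N at the knob) and stays where it is left.
- pivot (a point): on the pivot axis of the guide arm, 18 mm above the table (8 mm above the board); axes as the jig's.
- guide_knob (a point): centre of the upright black round knob of the guide arm, 22 mm diameter, 34 mm high, standing 24 to 58 mm above the table (this point 41 mm above it), 105 mm from the pivot. Its x axis lies along the arm and points from knob to pivot. The aluminium arm is 16 mm wide, 6 mm thick, 125 mm long from the pivot.
- marker: flat red marker strip on the board, 9 mm wide, 2 mm thick, running radially 30 to 140 mm from the pivot. Origin on the pivot axis, x axis pointing from the strip to the pivot. Its yaw relative to the jig is the value that joint guide_arm must be set to (0.5 to 1.0).
- moulding: the loose terracotta moulding sample, long axis along its y. Base 64 (x) x 110 (y) x 20 mm high, with a rib 32 (x) x 92 (y) mm centred on it that rises a further 24 mm (44 mm in all); 150 to 310 g. Origin at the centre of its underside. Either end may face the stop. Gripped across the rib, fingers stay clear above the base and the fence.
- moulding_mid (a point): centre of the moulding sample, 22 mm above its underside; axes as the moulding's.
- paint_tin: bystander: paint tin with a blue band, 90 mm diameter, 110 mm high; origin at the centre of its underside.
- jar: bystander: jar with a yellow cap, 70 mm diameter, 85 mm high; origin at the centre of its underside.
- brush: bystander: flat brush about 200 mm long lying on the table, long axis along its x; origin under its middle.
Not all that is in view belongs to the job. Of the things that look like the moulding, the smaller one is meant.

How it is judged:
By the outcome, as a careful person would: the job done as asked, in the order asked, and still so for the second after the job is handed in, while the arm keeps its last pose, push and grip.
It also fails if it takes over 62 s, if anything falls off the work surface, if the arm or the gripper's body presses on something with over 40 N, if the wrist force passes 120 N, or if a joint passes its speed limit or range.

### The arm

A 6-joint arm with a two-finger parallel gripper is mounted at the origin on the work surface. World frame = base frame: x ahead of the robot, y to its left, z up, the work surface at z = 0. Lengths are in mm, angles in rad, forces in N, time in s.
With the tool pointing down it reaches from about 350 to 800 mm from the base axis. Payload 7.3 kg.
Tool frame: the origin (TCP) lies midway between the tips of the shut fingers; the grasp point (between the pads) lies 19 mm behind it; y points along the fingers, x is the direction in which the jaws open and shut, and the axes are right-handed (so a half turn about y gives the same grasp; the last joint's range is limited). The gripper opens to 85 mm and grips with 20 to 120 N. Pads are 22 mm wide; open, the fingers measure 114 mm over their backs; the gripper's body (76 mm by 85 mm) begins 54 mm behind the grasp point. The pads swing forward as they close: fully open they stand 13 mm farther back than shut.
Start: joints at [-1.281, 0.342, 1.524, -0, 1.275, -0.146], TCP at [221.645, -475.939, 231.322] pointing down, gripper open.
Joint ranges: [-2.53, 2.53], [-0.77, 2.02], [0.04, 2.7], [-1, 4.14], [0.28, 2.66], [-3.11, 3.11]. Speed limits (rad/s): [2.57, 2.57, 3.14, 3.14, 3.14, 3.14].

### API

Orientations are given as a 3x3 rotation matrix whose columns are the frame's x, y, z axes.
In Python, from bench import robot gives the robot as it stands.
- The arm moves only by the tool carry_out, never from a script. Its argument "targets" is a list of rows, each an object with "delta_pos": the shift along the tool's x, y, z in mm, a list of three; "angular": the turn, a rotation vector about the tool's x, y, z in degrees, a list of three; "gripper": the opening in per cent of the stroke, from 0 (shut) to 100 (fully open). A call has 1 to 10 rows; each row is the pose to reach, as a shift and turn from the pose commanded when the call began, along the tool's axes at that moment; what a row does not reach only later rows make up. A row lasts 1/10 s, in which the tool goes at most 50 mm and 8.59 degrees, less where a joint would pass 70% of its speed; a pose out of reach is approached as far as the arm can. A call with a gripper value outside its range is refused whole. The fingers move at their own pace and stop on an object; the grip force is fixed at half the most. Time passes only in rows, so rows that repeat a pose let the fingers close. It gives the time, the measured TCP pose, the force and the opening at its end, in the units of the state.
- robot.read_state(): the state, without advancing time (a new reading comes with each control period).
- robot.camera(name): name is "side" or "top"; returns a dict with "frame" (480x640x3 uint8, blue, green, red), "fx", "fy", "cx", "cy" (pixels), "R" (3x3) and "t" (3): a world point X has camera coordinates R X + t. Camera axes: x right, y down, z forward; pixel columns grow to the right and rows downward; lengths in mm; the calibration is good to about 2 mm. A picture is of the moment at which its call begins. There is no depth.
- robot.close_job(): hands the job in, once; it reports no verdict.
The state is a dict: "time": time; "joint_pos": joint angles; "joint_vel": joint speeds; "joint_torque": joint torques, N m; "tcp_pos": TCP position; "tcp_rot": TCP orientation; "force": force on the tool from outside, world axes, zero at the start; "torque": the same for the moment, N m; "finger_gap": opening from 0.0 (shut) to 1.0 (fully open).
Only numpy, scipy, OpenCV 4.12 (cv2) and the standard library are available. Lean on these libraries where they do the work, as an engineer would, in place of code of your own. Each camera call takes 0.05 s, during which the arm holds its last target.

## Working session

There is one attempt and no reset: what is moved stays moved. The work goes in short steps, Python scripts to look and compute and a tool call to move; the robot and the scene stay as the last step left them, time stands still between calls to the robot, and variables do not carry over. Pictures are saved under pics/ and viewed, and the job is handed in when it is done.

Besides the shell and the picture viewer there is one more tool, called after "Request:" by a JSON object that holds its "method" and its "body". carry_out: Moves the arm, as the interface text tells. Its arguments: {"type":"object","properties":{"targets":{"type":"array"}},"required":["targets"]}

```bash
mkdir -p pics; ls; python3 - <<'E'
from bench import robot
import cv2,pickle
s=robot.read_state();print(s)
for n in("top","side"):
    c=robot.camera(n);cv2.imwrite(f"pics/{n}0.png",c["frame"]);pickle.dump(c,open(f"{n}0.pkl","wb"));print(n,c["fx"],c["cx"],c["cy"],c["R"],c["t"])
E
```

```text
pics
{'time': 0.0, 'joint_pos': array([-1.28100320e+00,  3.42730506e-01,  1.52503594e+00,  3.17566162e-05,
        1.27544279e+00, -1.45999925e-01]), 'joint_vel': array([-0.00101638, -0.00013168,  0.00101184,  0.00021305,  0.0003778 ,
        0.00024906]), 'joint_torque': array([-4.78223101e-04, -4.33682942e+01, -2.46015429e+01, -4.39691189e-05,
        7.91852362e-03,  2.19036752e-05]), 'tcp_pos': array([ 221.52514387, -475.5093369 ,  230.61534044]), 'tcp_rot': array([[ 4.22120717e-01, -4.32829991e-04,  9.06539526e-01],
       [-9.06538227e-01,  1.55785690e-03,  4.22120855e-01],
       [-1.59496542e-03, -9.99998693e-01,  2.65226738e-04]]), 'force': array([ 0.12415029, -0.11478938,  0.02996198]), 'torque': array([ 0.01863391, -0.01668732,  0.03517427]), 'finger_gap': 1.000271427858246}
top 515.5726666204409 326.3141231103609 239.38313011863966 [[-0.01274271 -0.99989139 -0.00740452]
 [-0.99105228  0.01361333 -0.1327782 ]
 [ 0.13286458  0.00564632 -0.99111812]] [  34.48004209  539.86649917 1281.79432281]
side 561.1498371095281 313.19437742592186 243.72440250268667 [[-0.9979582  -0.05951874  0.02317236]
 [-0.04812335  0.46213948 -0.88550056]
 [ 0.04199502 -0.88480768 -0.46406012]] [ 543.27292305   93.90887551 1710.00990713]
```

View pics/top0.png

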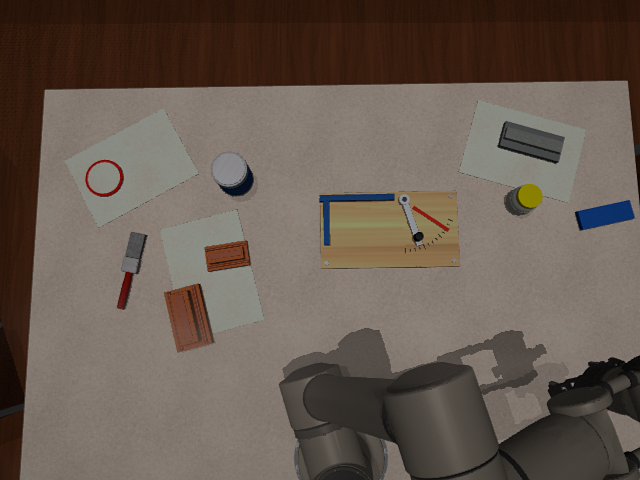

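View pics/side0.png

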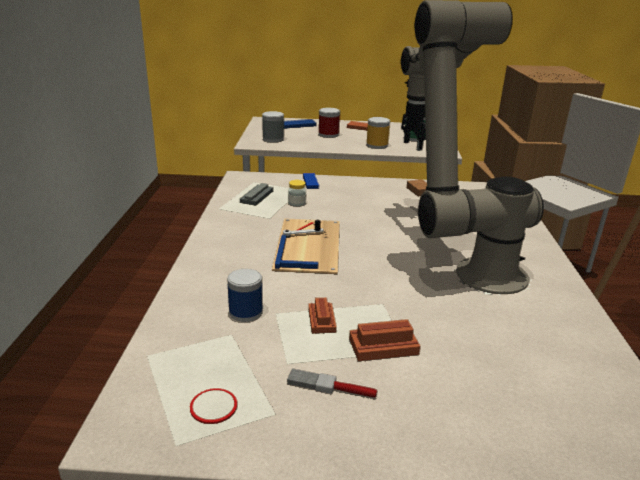

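The top view shows the jig at about (390,230), with the fence along the top, the stop at the left, the knob at (418,237) and the red strip from (414,208) to (448,229). The small moulding is at (228,256), and the larger lookalike is at (188,318). Next I'll measure these.

```bash
cat > h.py <<'E'
import numpy as np,cv2,pickle
def ray(c,u,v,z):
    R=np.array(c["R"]);t=np.array(c["t"]);C=-R.T@t
    d=R.T@np.array([(u-c["cx"])/c["fx"],(v-c["cy"])/c["fy"],1]);return C+d*(z-C[2])/d[2]
def proj(c,X):
    p=np.array(c["R"])@np.array(X)+np.array(c["t"]);return np.array([c["fx"]*p[0]/p[2]+c["cx"],c["fy"]*p[1]/p[2]+c["cy"]])
def rays_plane(c,pts,z): return np.array([ray(c,u,v,z) for u,v in pts])
def comps(m,amin=30):
    n,l,s,ce=cv2.connectedComponentsWithStats(m.astype(np.uint8));return [(l==i,s[i],ce[i]) for i in range(1,n) if s[i][4]>=amin]
E
python3 - <<'E'
from h import *
for n in("top","side"):
    c=pickle.load(open(n+"0.pkl","rb"));f=c["frame"];h=cv2.cvtColor(f,cv2.COLOR_BGR2HSV);H,S,V=h[...,0],h[...,1],h[...,2]
    masks=dict(blue=((H>100)&(H<125)&(S>150)&(V>50)),red=((H<5)|(H>174))&(S>180)&(V>120),terra=(H>3)&(H<12)&(S>120)&(V>70),black=(V<45),wood=(H>12)&(H<25)&(S>80)&(V>130))
    for k,m in masks.items():
        for mm,s,ce in comps(m):
            if 150<ce[0]<480 and 150<ce[1]<370:
                pts=np.argwhere(mm)[:,::-1].astype(np.float32)
                print(n,k,s,ce.round(1),cv2.boxPoints(cv2.minAreaRect(pts)).round(1).tolist())
c=pickle.load(open("top0.pkl","rb"))["frame"]
a=cv2.resize(c[180:280,310:470],None,fx=5,fy=5,interpolation=cv2.INTER_CUBIC);cv2.imwrite("pics/zt.png",a)
a=cv2.resize(c[220:340,160:270],None,fx=5,fy=5,interpolation=cv2.INTER_CUBIC);cv2.imwrite("pics/zm.png",a)
c=pickle.load(open("side0.pkl","rb"))["frame"]
a=cv2.resize(c[210:340,260:360],None,fx=4.5,fy=4.5,interpolation=cv2.INTER_CUBIC);cv2.imwrite("pics/zs.png",a)
E
```

```text
top blue [320 194  74  51 637] [345.8 205.8] [[319.8999938964844, 195.0], [393.0, 193.60000610351562], [393.8999938964844, 242.8000030517578], [320.79998779296875, 244.10000610351562]]
top red [413 206  36  25 121] [430.3 218. ] [[412.29998779296875, 208.10000610351562], [413.8999938964844, 205.60000610351562], [448.5, 228.1999969482422], [447.0, 230.60000610351562]]
top terra [205 241  45  30 934] [226.5 255.4] [[203.8000030517578, 247.0], [245.6999969482422, 240.1999969482422], [249.5, 264.0], [207.60000610351562, 270.70001220703125]]
top terra [ 164  284   48   68 1677] [186.5 314.5] [[163.39999389648438, 291.6000061035156], [198.0, 283.6000061035156], [211.8000030517578, 343.3999938964844], [177.1999969482422, 351.3999938964844]]
top black [220 165  33  31 357] [240.3 185.3] [[219.5, 185.39999389648438], [247.0, 165.0], [259.6000061035156, 182.0], [232.10000610351562, 202.3000030517578]]
top black [347 200  46   1  46] [369.5 200. ] [[392.0, 200.0], [392.0, 200.0], [347.0, 200.0], [347.0, 200.0]]
top black [413 232  10  10  70] [417.6 236.4] [[411.6000061035156, 235.1999969482422
[... 2577 characters left out ...]
e wood [ 265  157  162   32 2548] [347.9 168.3] [[263.8999938964844, 180.8000030517578], [265.1000061035156, 155.60000610351562], [426.8999938964844, 163.10000610351562], [425.70001220703125, 188.39999389648438]]
side wood [289 179  16   8  94] [296.4 182.3] [[288.5, 179.39999389648438], [303.79998779296875, 178.1999969482422], [304.29998779296875, 184.8000030517578], [289.0, 186.0]]
side wood [272 219  43  51 339] [293.  228.9] [[253.0, 250.0], [298.5, 204.5], [318.0, 224.0], [272.5, 269.5]]
side wood [ 280  221   60   52 1903] [314.9 248.5] [[279.8999938964844, 269.6000061035156], [282.3999938964844, 218.39999389648438], [339.5, 221.10000610351562], [337.1000061035156, 272.29998779296875]]
```

View pics/zt.png

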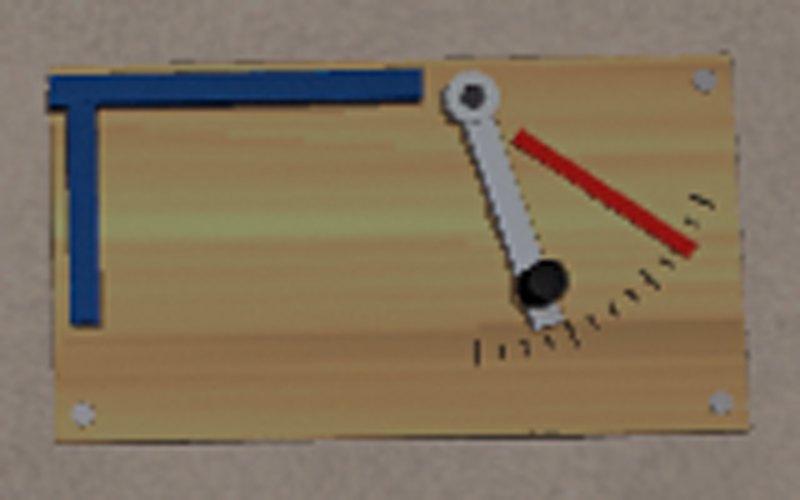

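View pics/zm.png

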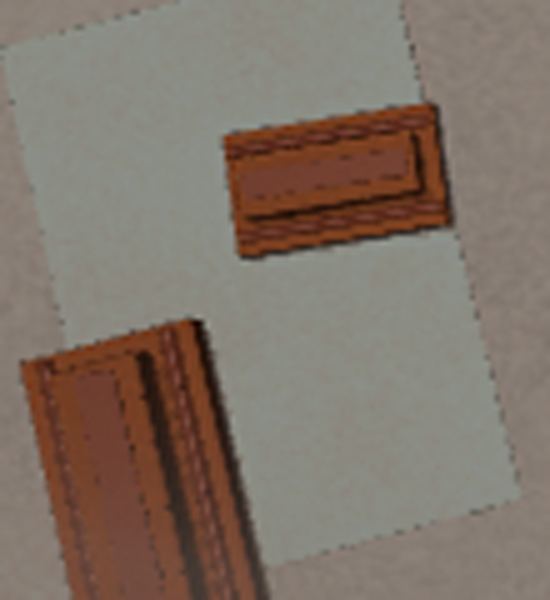

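View pics/zs.png

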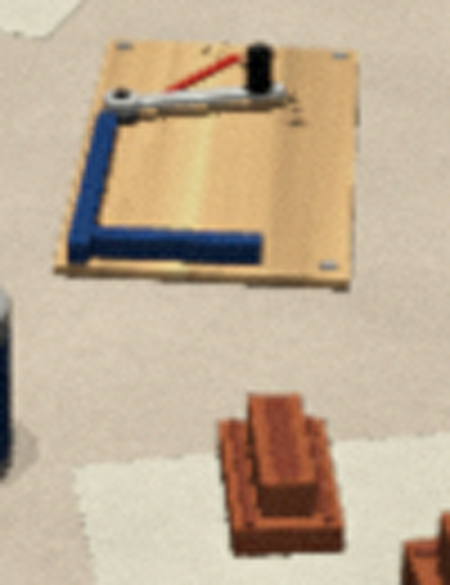

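```bash
python3 - <<'E'
from h import *
c=pickle.load(open("top0.pkl","rb"));z=lambda x,y,o=(310,180),s=5:(o[0]+(x+.5)/s-.5,o[1]+(y+.5)/s-.5)
P=lambda n,x,y,h:print(n,ray(c,*z(x,y),h).round(1))
print("cam",(-np.array(c["R"]).T@np.array(c["t"])).round())
A=lambda p,q:np.arctan2(q[1]-p[1],q[0]-p[0])
TR=ray(c,*z(732,55),10);BR=ray(c,*z(749,432),10);BL=ray(c,*z(55,441),10)
print("board",TR,BR,BL,np.linalg.norm(TR-BR),np.linalg.norm(BR-BL),"yaw",A(BR,TR),A(BR,BL)-np.pi/2, "origin", )
F1=ray(c,*z(47,75),28);F2=ray(c,*z(422,69),28);print("fence outer",F1,F2,np.linalg.norm(F1-F2),A(F2,F1)-np.pi/2)
P("stop bottom L",70,326,28);P("stop bottom R",100,326,28);
pv=ray(c,*z(472,96),24);k=ray(c,*z(543,280),58);print("pivot",pv,"knob",k,np.linalg.norm((pv-k)[:2]),"armang",A(k,pv))
# strip by red mask PCA
f=c["frame"];h=cv2.cvtColor(f,cv2.COLOR_BGR2HSV);m=((h[...,0]<6)|(h[...,0]>173))&(h[...,1]>140)
mm=[x for x in comps(m,60) if 410<x[2][0]<450 and 200<x[2][1]<235][0][0]
p=rays_plane(c,np.argwhere(mm)[:,::-1],12)[:,:2];ce=p.mean(0);w=np.linalg.eigh(np.cov((p-ce).T))[1][:,1];w=w if w[0]>0 else -w
pr=(p-ce)@w;print("strip c",ce,"ang",np.arctan2(w[1],w[0]),"len",np.ptp(pr),"pivot est",ce+w*85)
# moulding: rect at base
s=pickle.load(open("side0.pkl","rb"))
zm=lambda x,y:z(x,y,(160,220))
for n,pts,hh in(("basetop",[(222,136),(436,103),(452,226),(241,258)],20),("ribtop",[(237,165),(412,133),(418,190),(245,219)],44)):
    q=np.array([ray(c,*zm(*p),hh) for p in pts]);print(n,q.round(1).tolist(),"c",q.mean(0),"len",np.linalg.norm(q[0]-q[1]),np.linalg.norm(q[1]-q[2]),"ang",A(q[1],q[0]),A(q[2],q[3]))
zs=lambda x,y:z(x,y,(260,210),4.5)
for n,pts,hh in(("side ribtop",[(248,396),(300,395),(318,487),(258,487)],44),("side base",[(218,424),(326,420),(343,525),(233,528)],20)):
    q=np.array([ray(s,*zs(*p),hh) for p in pts]);print(n,q.round(1).tolist(),"c",q.mean(0))
for n,p,hh in(("pivot",(120,96),24),("knobtop",(259,48),58),("fence end near inner? stop end",(262,236),28),("boardBL",(348,285),10),("board TR",(112,40),10),("boardTL",(55,268),10)):
    print("side",n,ray(s,*zs(*p),hh).round(1))
E
```

```text
cam [ 365.   20. 1342.]
board [ 668.80527149 -315.98004696   10.        ] [ 469.65351428 -315.57443532   10.        ] [469.77426178  43.21531872  10.        ] 199.15217026069328 358.78977436107306 yaw -0.0020366934589216685 -0.00033654109107827956 origin
fence outer [659.21584671  44.91389318  28.        ] [ 659.59285219 -150.17686236   28.        ] 195.09111981293412 0.001932459638088746
stop bottom L [527.4  34.5  28. ]
stop bottom R [527.2  19.1  28. ]
pivot [ 645.75700599 -176.27858239   24.        ] knob [ 543.76214755 -203.76904871   58.        ] 105.63463867439006 armang 0.26327181759015916
strip c [ 595.55901155 -245.26628406] ang 0.9638278375028306 len 107.13287304058363 pivot est [ 644.04131664 -175.44890733]
basetop [[527.4, 344.1, 20.0], [543.1, 233.4, 20.0], [479.1, 224.7, 20.0], [464.1, 333.1, 20.0]] c [503.44952245 283.83133434  20.        ] len 111.83590813620712 64.58380573003099 ang 1.711715204052075 1.7085764410232103
ribtop [[509.6, 330.3, 44.0], [524.7, 241.6, 44.0], [495.6, 238.3, 44.0], [482.0, 325.8, 44.0]] c [502.96440442 284.00808438  44.        ] len 90.01572610143693 29.30448127002674 ang 1.7398056944908455 1.724503984443137
side ribtop [[526.6, 246.3, 44.0], [496.0, 242.3, 44.0], [482.3, 335.2, 44.0], [515.8, 338.3, 44.0]] c [505.17963212 290.53931163  44.        ]
side base [[544.3, 241.7, 20.0], [480.0, 231.3, 20.0], [467.3, 336.6, 20.0], [528.8, 345.1, 20.0]] c [505.09378609 288.69158556  20.        ]
side pivot [ 646.6 -182.9   24. ]
side knobtop [ 544.6 -206.1   58. ]
side fence end near inner? stop end [529.5  25.5  28. ]
side boardBL [470.3  53.9  10. ]
side board TR [ 666. -310.   10.]
side boardTL [666.3  51.   10. ]
```

```bash
cat > plan.py <<'E'
import numpy as np
def plan(p,yaw,rows):
    """p commanded xyz, yaw deg; rows: list of (x,y,z,yawdeg) targets -> tool-frame shifts"""
    a=np.radians(yaw);R=np.array([[np.cos(a),0,-np.sin(a)],[np.sin(a),0,np.cos(a)],[0,-1,0]])
    for r in rows: print((R.T@(np.array(r[:3])-p)).round(1),"ang y",round(yaw-r[3],1))
def after(p,yaw,d,ang):
    a=np.radians(yaw);R=np.array([[np.cos(a),0,-np.sin(a)],[np.sin(a),0,np.cos(a)],[0,-1,0]])
    return np.array(p)+R@np.array(d),yaw-ang
E
python3 -c "
from plan import *
plan(np.array([221.645,-475.939,231.322]),-65.03,[(543.8,-203.8,110,-75.03)])"
```

```text
[-110.7  121.3  406.9] ang y 10.0
```

Request:
{"method": "carry_out", "body": {"targets": [{"delta_pos": [-11, 5, 41], "angular": [0, 1, 0], "gripper": 65}, {"delta_pos": [-22, 10, 81], "angular": [0, 2, 0], "gripper": 65}, {"delta_pos": [-33, 20, 122], "angular": [0, 3, 0], "gripper": 65}, {"delta_pos": [-44, 30, 163], "angular": [0, 4, 0], "gripper": 65}, {"delta_pos": [-55, 40, 203], "angular": [0, 5, 0], "gripper": 65}, {"delta_pos": [-66, 55, 244], "angular": [0, 6, 0], "gripper": 65}, {"delta_pos": [-78, 70, 285], "angular": [0, 7, 0], "gripper": 65}, {"delta_pos": [-89, 85, 326], "angular": [0, 8, 0], "gripper": 65}, {"delta_pos": [-100, 100, 366], "angular": [0, 9, 0], "gripper": 65}, {"delta_pos": [-110.7, 121.3, 406.9], "angular": [0, 10, 0], "gripper": 65}]}}

```text
time: 1.1
tcp_pos: [545.2, -202.6, 109.7]
tcp_rot: [[0.258, 0.001, 0.966], [-0.966, -0.001, 0.258], [0.001, -1.0, 0.001]]
force: [0.4, -0.7, 0.1]
finger_gap: 0.653
```

Next, straight down 81 mm to TCP z = 29, then close.

Request:
{"method": "carry_out", "body": {"targets": [{"delta_pos": [0, 20, 0], "angular": [0, 0, 0], "gripper": 65}, {"delta_pos": [0, 40, 0], "angular": [0, 0, 0], "gripper": 65}, {"delta_pos": [0, 60, 0], "angular": [0, 0, 0], "gripper": 65}, {"delta_pos": [0, 75, 0], "angular": [0, 0, 0], "gripper": 65}, {"delta_pos": [0, 81, 0], "angular": [0, 0, 0], "gripper": 65}, {"delta_pos": [0, 81, 0], "angular": [0, 0, 0], "gripper": 65}]}}

```text
time: 1.7
tcp_pos: [543.2, -203.6, 28.0]
tcp_rot: [[0.258, -0.002, 0.966], [-0.966, 0.001, 0.258], [-0.001, -1.0, -0.002]]
force: [0.5, -0.7, 0.0]
finger_gap: 0.648
```

```bash
python3 - <<'E'
from bench import robot
import cv2
s=robot.read_state();print(s["tcp_pos"],s["force"])
t=robot.camera("top")["frame"];d=robot.camera("side")["frame"]
a=cv2.resize(t[160:290,300:470],(523,400));b=cv2.resize(d[140:290,250:360],(293,400))
cv2.imwrite("pics/k1.png",cv2.hconcat([a,b]))
E
```

```text
[ 543.19127786 -203.56120504   28.04936527] [ 0.47075696 -0.73664899  0.03177739]
```

View pics/k1.png

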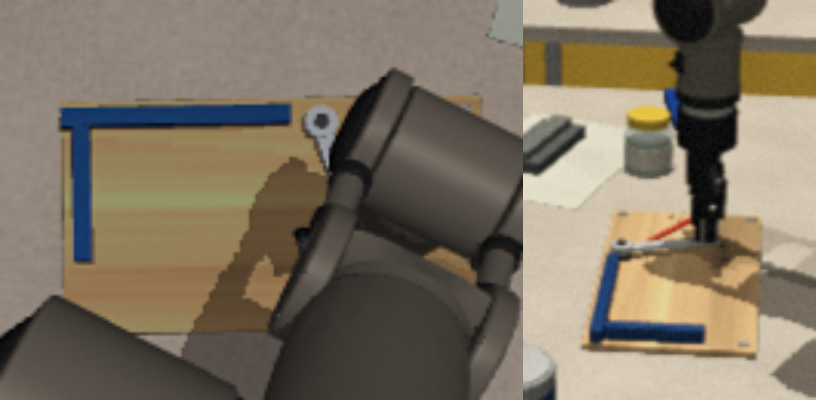

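The gripper is over the knob: in the side crop the fingers straddle it near (705,235). Closing now.

Request:
{"method": "carry_out", "body": {"targets": [{"delta_pos": [0, 0, 0], "angular": [0, 0, 0], "gripper": 10}, {"delta_pos": [0, 0, 0], "angular": [0, 0, 0], "gripper": 10}, {"delta_pos": [0, 0, 0], "angular": [0, 0, 0], "gripper": 10}, {"delta_pos": [0, 0, 0], "angular": [0, 0, 0], "gripper": 10}, {"delta_pos": [0, 0, 0], "angular": [0, 0, 0], "gripper": 10}, {"delta_pos": [0, 0, 0], "angular": [0, 0, 0], "gripper": 10}]}}

```text
time: 2.4
tcp_pos: [544.2, -204.2, 29.9]
tcp_rot: [[0.258, 0.001, 0.966], [-0.966, -0.001, 0.258], [0.001, -1.0, 0.001]]
force: [-1.2, -0.4, 6.5]
finger_gap: 0.239
```

```bash
python3 - <<'E'
from plan import *
p,y=after([221.645,-475.939,231.322],-65.03,[-110.7,202.3,406.9],10);print(p,y)
P=np.array([645.2,-176.4]);r0=p[:2]-P;print(np.linalg.norm(r0),np.arctan2(-r0[1],-r0[0]))
rows=[]
for d in np.linspace(0,.695,11)[1:]:
    R=np.array([[np.cos(d),-np.sin(d)],[np.sin(d),np.cos(d)]]);q=P+R@r0;rows.append((*q,p[2],y+np.degrees(d)))
plan(p,y,rows)
E
```

```text
[ 543.7803244  -203.81598962   29.022     ] -75.03
105.05992140951429 0.26401211577231193
[7.3 0.  0.3] ang y -4.0
[14.6  0.   1.1] ang y -8.0
[21.7  0.   2.3] ang y -11.9
[28.8  0.   4.1] ang y -15.9
[35.8  0.   6.4] ang y -19.9
[42.5  0.   9.1] ang y -23.9
[49.1  0.  12.3] ang y -27.9
[55.4  0.  16. ] ang y -31.9
[61.5  0.  20.1] ang y -35.8
[67.2  0.  24.6] ang y -39.8
```

Request:
{"method": "carry_out", "body": {"targets": [{"delta_pos": [7.3, -1, 0.3], "angular": [0, -4, 0], "gripper": 10}, {"delta_pos": [14.6, -1, 1.1], "angular": [0, -8, 0], "gripper": 10}, {"delta_pos": [21.7, -1, 2.3], "angular": [0, -11.9, 0], "gripper": 10}, {"delta_pos": [28.8, -1, 4.1], "angular": [0, -15.9, 0], "gripper": 10}, {"delta_pos": [35.8, -1, 6.4], "angular": [0, -19.9, 0], "gripper": 10}, {"delta_pos": [42.5, -1, 9.1], "angular": [0, -23.9, 0], "gripper": 10}, {"delta_pos": [49.1, -1, 12.3], "angular": [0, -27.9, 0], "gripper": 10}, {"delta_pos": [55.4, -1, 16], "angular": [0, -31.9, 0], "gripper": 10}, {"delta_pos": [61.5, -1, 20.1], "angular": [0, -35.8, 0], "gripper": 10}, {"delta_pos": [67.2, -1, 24.6], "angular": [0, -39.8, 0], "gripper": 10}]}}

```text
time: 3.4
tcp_pos: [585.9, -262.0, 30.0]
tcp_rot: [[0.818, 0.002, 0.575], [-0.575, 0.001, 0.818], [0.001, -1.0, 0.001]]
force: [3.6, 2.7, -0.5]
finger_gap: 0.242
```

Request:
{"method": "carry_out", "body": {"targets": [{"delta_pos": [0, 0, 0], "angular": [0, 0, 0], "gripper": 10}, {"delta_pos": [0, 0, 0], "angular": [0, 0, 0], "gripper": 10}]}}

```text
time: 3.6
tcp_pos: [585.7, -262.0, 30.1]
tcp_rot: [[0.816, 0.002, 0.578], [-0.578, 0.0, 0.816], [0.001, -1.0, 0.001]]
force: [4.2, 2.5, -1.5]
finger_gap: 0.24
```

Request:
{"method": "carry_out", "body": {"targets": [{"delta_pos": [0, 0, 0], "angular": [0, 0, 0], "gripper": 65}, {"delta_pos": [0, 0, 0], "angular": [0, 0, 0], "gripper": 65}, {"delta_pos": [0, 0, 0], "angular": [0, 0, 0], "gripper": 65}, {"delta_pos": [0, 0, 0], "angular": [0, 0, 0], "gripper": 65}, {"delta_pos": [0, 0, 0], "angular": [0, 0, 0], "gripper": 65}, {"delta_pos": [0, -20, 0], "angular": [0, 0, 0], "gripper": 65}, {"delta_pos": [0, -60, 0], "angular": [0, 0, 0], "gripper": 65}, {"delta_pos": [0, -100, 0], "angular": [0, 0, 0], "gripper": 65}]}}

```text
time: 4.4
tcp_pos: [584.3, -262.2, 130.4]
tcp_rot: [[0.817, -0.002, 0.577], [-0.577, 0.001, 0.817], [-0.002, -1.0, -0.0]]
force: [0.3, -1.6, 1.4]
finger_gap: 0.648
```

```bash
python3 - <<'E'
from plan import *
p,y=after([543.78,-203.816,29.022],-75.03,[67.2,-1,24.6],-39.8);p[2]+=100;print(p,y)
# to waypoint near moulding
plan(p,y,[(540,-100,150,-20),(504,100,150,0),(504,284.5,130,8.0)])
E
```

```text
[ 584.90375633 -262.38080739  130.022     ] -35.230000000000004
[-130.4  -20.   106.7] ang y -15.2
[-275.1  -20.   249.3] ang y -35.2
[-381.6    0.   400. ] ang y -43.2
```

Request:
{"method": "carry_out", "body": {"targets": [{"delta_pos": [-26, -10, 21], "angular": [0, -3, 0], "gripper": 75}, {"delta_pos": [-52, -20, 43], "angular": [0, -6, 0], "gripper": 75}, {"delta_pos": [-78, -20, 64], "angular": [0, -9, 0], "gripper": 75}, {"delta_pos": [-104, -20, 85], "angular": [0, -12, 0], "gripper": 75}, {"delta_pos": [-130, -20, 107], "angular": [0, -15.2, 0], "gripper": 75}, {"delta_pos": [-159, -20, 135], "angular": [0, -19, 0], "gripper": 75}, {"delta_pos": [-188, -20, 164], "angular": [0, -23, 0], "gripper": 75}, {"delta_pos": [-217, -20, 192], "angular": [0, -27, 0], "gripper": 75}, {"delta_pos": [-246, -20, 221], "angular": [0, -31, 0], "gripper": 75}, {"delta_pos": [-275.1, -20, 249.3], "angular": [0, -35.2, 0], "gripper": 75}]}}

```text
time: 5.4
tcp_pos: [503.5, 101.4, 150.2]
tcp_rot: [[1.0, 0.0, -0.002], [0.002, -0.0, 1.0], [0.0, -1.0, -0.0]]
force: [-0.9, 0.2, 0.1]
finger_gap: 0.749
```

```bash
python3 - <<'E'
from plan import *
p,y=after([584.904,-262.381,130.022],-35.23,[-275.1,-20,249.3],-35.2);print(p,y)
plan(p,y,[(504,284.5,130,8.0),(504,284.5,21.5,8)])
from bench import robot
import cv2,pickle
c=robot.camera("top");pickle.dump(c,open("top1.pkl","wb"));s=robot.camera("side");pickle.dump(s,open("side1.pkl","wb"))
cv2.imwrite("pics/zt1.png",cv2.resize(c["frame"][180:280,310:470],None,fx=5,fy=5,interpolation=cv2.INTER_CUBIC))
cv2.imwrite("pics/zs1.png",cv2.resize(s["frame"][210:280,270:350],None,fx=8,fy=8,interpolation=cv2.INTER_CUBIC))
E
```

```text
[504.00172099  99.95216333 150.022     ] -0.02999999999999403
[-1.000e-01  2.000e+01  1.845e+02] ang y -8.0
[-1.000e-01  1.285e+02  1.845e+02] ang y -8.0
```

View pics/zt1.png

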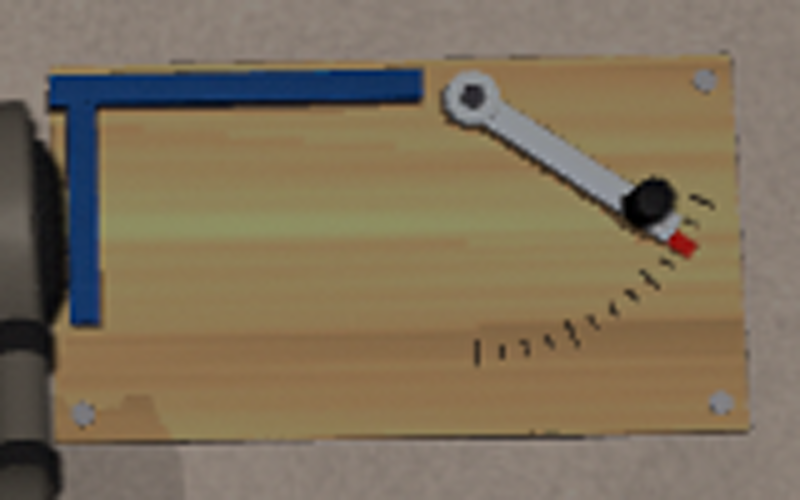

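View pics/zs1.png

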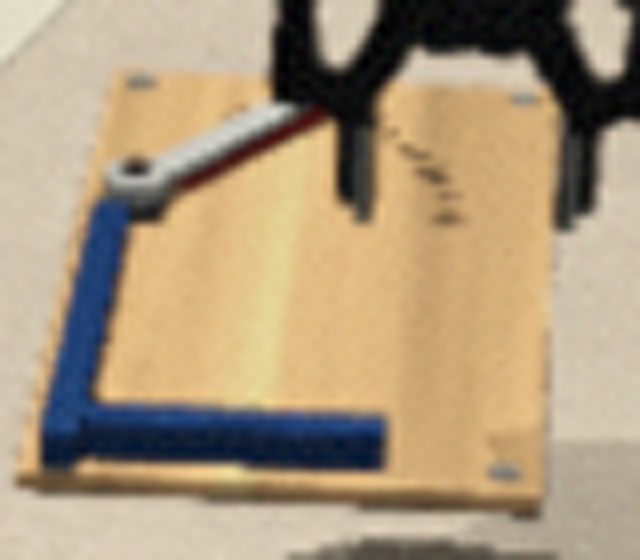

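The arm now covers the strip in the top view: knob at zoom (650,202), and only the red tip shows past the arm's end at (683,245). I'll check the angle numerically.

```bash
python3 - <<'E'
from h import *
c=pickle.load(open("top1.pkl","rb"));z=lambda x,y:(310+(x+.5)/5-.5,180+(y+.5)/5-.5)
f=c["frame"]
h=cv2.cvtColor(f,cv2.COLOR_BGR2HSV)
m0=(h[...,2]<50);k=[x for x in comps(m0,20) if 430<x[2][0]<450 and 210<x[2][1]<230];print([(x[1],x[2]) for x in k])
pv=ray(c,*z(472,96),25);pv[2]=0
for n,q in(("knob",ray(c,*z(650,201),58)),("armend",ray(c,*z(667,234),24)),("redtip",ray(c,*z(682,245),12)),("knob-top prior",ray(c,*z(543,280),58))):
    d=pv-q;print(n,q.round(1),np.hypot(*d[:2]).round(1),np.arctan2(d[1],d[0]).round(3))
# arm edges: grey low-sat pixels on arm between, PCA at z 24
g=(h[...,1]<60)&(h[...,2]>100);M=np.zeros_like(g);
a=[x for x in comps(g,50) if 400<x[2][0]<440 and 195<x[2][1]<225]
for mm,s,ce in a:
    uv=np.argwhere(mm)[:,::-1];p=rays_plane(c,uv,24)[:,:2];p=p[np.hypot(*(p-pv[:2]).T)>25];p=p[np.hypot(*(p-pv[:2]).T)<85]
    cc=p.mean(0);w=np.linalg.eigh(np.cov((p-cc).T))[1][:,1];print("arm pca",cc,np.arctan(w[1]/w[0]),"from pivot",np.arctan2(*(pv[:2]-cc)[::-1]),len(p))
c0=pickle.load(open("top0.pkl","rb"));h=cv2.cvtColor(c0["frame"],cv2.COLOR_BGR2HSV)
m=((h[...,0]<6)|(h[...,0]>173))&(h[...,1]>100)&(h[...,2]>70)
mm=[x for x in comps(m,60) if 410<x[2][0]<450 and 200<x[2][1]<235][0][0]
p=rays_plane(c0,np.argwhere(mm)[:,::-1],12)[:,:2];cc=p.mean(0);w=np.linalg.eigh(np.cov((p-cc).T))[1][:,1]
print("strip",cc,np.arctan(w[1]/w[0]),np.arctan2(*(pv[:2]-cc)[::-1]),len(p))
print("tcp-based", np.arctan2(-176.4+262.0,645.2-585.5))
E
```

```text
[(array([433, 216,  12,  10,  76], dtype=int32), array([439.11842105, 220.32894737]))]
knob [ 583.2 -259.1   58. ] 103.8 0.927
armend [ 571.6 -274.6   24. ] 123.1 0.927
redtip [ 567.6 -284.8   12. ] 133.7 0.948
knob-top prior [ 543.8 -203.8   58. ] 105.5 0.265
arm pca [ 613.82527121 -220.93594262] 0.9707147933106858 from pivot 0.9547787432065542 136
strip [ 595.55901155 -245.26628406] 0.9638278375028306 0.9448053284144461 137
tcp-based 0.9617973408285357
```

```bash
python3 - <<'E'
from h import *
c=pickle.load(open("top1.pkl","rb"));s=12
f=cv2.resize(c["frame"][188:238,398:458],None,fx=s,fy=s,interpolation=cv2.INTER_CUBIC)
P=np.array([645.0,-176.3]);g=f.copy()
def dr(im,th,r0,r1,w,z,col):
    e=np.array([-np.cos(th),-np.sin(th)]);n=np.array([-e[1],e[0]])
    q=[]
    for r,sg in((r0,1),(r1,1),(r1,-1),(r0,-1)):
        u=proj(c,[*(P+e*r+n*sg*w/2),z]);q.append([(u[0]-398+.5)*s-.5,(u[1]-188+.5)*s-.5])
    cv2.polylines(im,[np.int32(q)],True,col,1)
dr(f,.945,0,125,16,24,(0,255,0));dr(f,.945,30,140,9,12,(255,255,0))
cv2.imwrite("pics/ov.png",f)
E
```

```text
(no output)
```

View pics/ov.png

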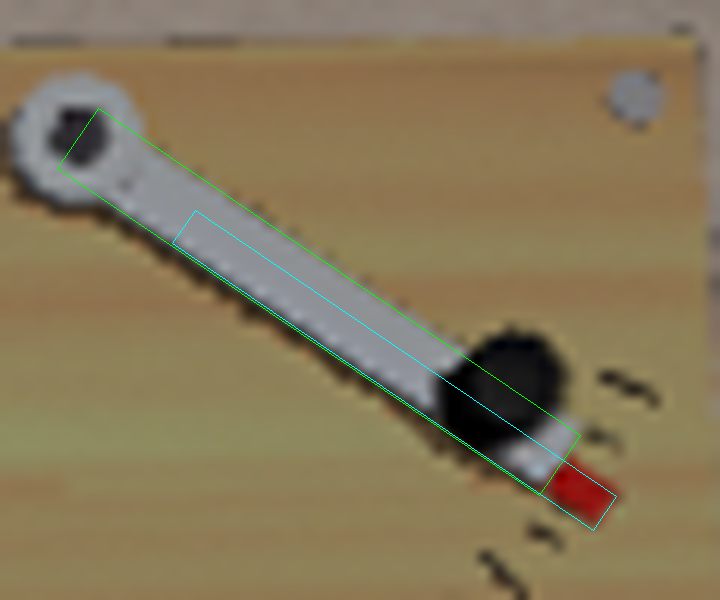

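The arm and strip both fit an angle of about 0.945, with the arm outline and red tip on the same line, so the guide arm is set. Next, the moulding.

Request:
{"method": "carry_out", "body": {"targets": [{"delta_pos": [0, 5, 35], "angular": [0, -2, 0], "gripper": 75}, {"delta_pos": [0, 10, 75], "angular": [0, -4, 0], "gripper": 75}, {"delta_pos": [0, 15, 115], "angular": [0, -6, 0], "gripper": 75}, {"delta_pos": [0, 20, 155], "angular": [0, -8, 0], "gripper": 75}, {"delta_pos": [0, 30, 184.5], "angular": [0, -8, 0], "gripper": 75}, {"delta_pos": [0, 60, 184.5], "angular": [0, -8, 0], "gripper": 75}, {"delta_pos": [0, 75, 184.5], "angular": [0, -8, 0], "gripper": 75}, {"delta_pos": [0, 75, 184.5], "angular": [0, -8, 0], "gripper": 75}]}}

```text
time: 6.3
tcp_pos: [503.0, 283.3, 72.6]
tcp_rot: [[0.99, -0.004, -0.138], [0.138, -0.002, 0.99], [-0.005, -1.0, -0.002]]
force: [0.9, -0.3, 0.2]
finger_gap: 0.748
```

```bash
python3 - <<'E'
from bench import robot
import cv2
s=robot.read_state();print(s["tcp_pos"],s["force"])
t=robot.camera("top")["frame"];d=robot.camera("side")["frame"]
a=cv2.resize(t[200:300,160:290],(520,400));b=cv2.resize(d[260:350,280:345],(289,400))
cv2.imwrite("pics/m1.png",cv2.hconcat([a,b]))
E
```

```text
[502.97618105 283.32566278  72.62392985] [ 0.85464568 -0.27677862  0.20275841]
```

View pics/m1.png

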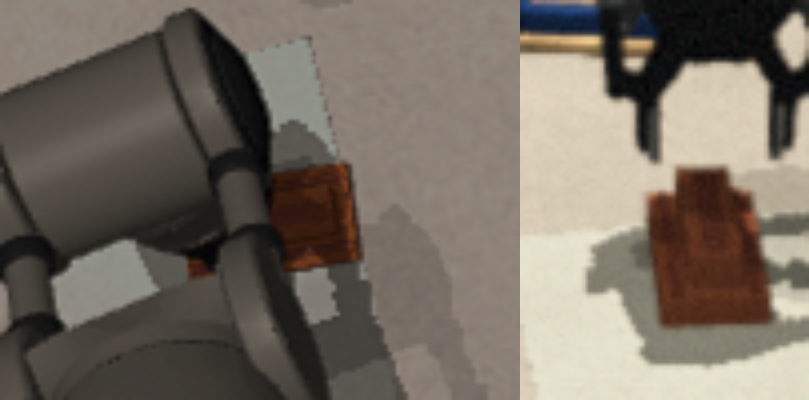

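In the side crop the open fingers straddle the rib at about (700,190). Descending 53 mm, then gripping.

Request:
{"method": "carry_out", "body": {"targets": [{"delta_pos": [0, 18, 0], "angular": [0, 0, 0], "gripper": 75}, {"delta_pos": [0, 34, 0], "angular": [0, 0, 0], "gripper": 75}, {"delta_pos": [0, 46, 0], "angular": [0, 0, 0], "gripper": 75}, {"delta_pos": [0, 53, 0], "angular": [0, 0, 0], "gripper": 75}, {"delta_pos": [0, 53, 0], "angular": [0, 0, 0], "gripper": 75}]}}

```text
time: 6.9
tcp_pos: [504.1, 284.2, 21.7]
tcp_rot: [[0.99, -0.001, -0.138], [0.138, -0.0, 0.99], [-0.001, -1.0, -0.0]]
force: [0.2, 0.0, 1.0]
finger_gap: 0.751
```

Request:
{"method": "carry_out", "body": {"targets": [{"delta_pos": [0, 0, 0], "angular": [0, 0, 0], "gripper": 10}, {"delta_pos": [0, 0, 0], "angular": [0, 0, 0], "gripper": 10}, {"delta_pos": [0, 0, 0], "angular": [0, 0, 0], "gripper": 10}, {"delta_pos": [0, 0, 0], "angular": [0, 0, 0], "gripper": 10}, {"delta_pos": [0, 0, 0], "angular": [0, 0, 0], "gripper": 10}, {"delta_pos": [0, 0, 0], "angular": [0, 0, 0], "gripper": 10}, {"delta_pos": [0, 0, 0], "angular": [0, 0, 0], "gripper": 10}]}}

```text
time: 7.6
tcp_pos: [504.9, 284.8, 23.1]
tcp_rot: [[0.99, 0.002, -0.139], [0.139, 0.001, 0.99], [0.002, -1.0, 0.0]]
force: [-0.6, 0.2, 5.0]
finger_gap: 0.355
```

```bash
python3 - <<'E'
from plan import *
plan(np.array([504,284.5,22.02]),7.97,[(504,284.5,92,7.97),(498,100,92,4),(597,-52,92,0)])
from h import *
c=pickle.load(open("top0.pkl","rb"));print(ray(c,229,163,110),ray(c,232,173,110))
E
```

```text
[  0. -70.   0.] ang y 0.0
[ -31.5  -70.  -181.9] ang y 4.0
[  45.4  -70.  -346.1] ang y 8.0
[723.5442956  264.26119545 110.        ] [698.13131881 256.56642911 110.        ]
```

Request:
{"method": "carry_out", "body": {"targets": [{"delta_pos": [0, -5, 0], "angular": [0, 0, 0], "gripper": 10}, {"delta_pos": [0, -20, 0], "angular": [0, 0, 0], "gripper": 10}, {"delta_pos": [0, -40, 0], "angular": [0, 0, 0], "gripper": 10}, {"delta_pos": [0, -60, 0], "angular": [0, 0, 0], "gripper": 10}, {"delta_pos": [0, -70, 0], "angular": [0, 0, 0], "gripper": 10}, {"delta_pos": [0, -70, 0], "angular": [0, 0, 0], "gripper": 10}]}}

```text
time: 8.2
tcp_pos: [504.7, 284.7, 93.1]
tcp_rot: [[0.99, 0.002, -0.139], [0.139, 0.001, 0.99], [0.002, -1.0, 0.0]]
force: [-0.4, 0.4, -1.8]
finger_gap: 0.363
```

Request:
{"method": "carry_out", "body": {"targets": [{"delta_pos": [-6, 0, -30], "angular": [0, 0.7, 0], "gripper": 10}, {"delta_pos": [-12, 0, -68], "angular": [0, 1.5, 0], "gripper": 10}, {"delta_pos": [-18, 0, -106], "angular": [0, 2.3, 0], "gripper": 10}, {"delta_pos": [-25, 0, -144], "angular": [0, 3.2, 0], "gripper": 10}, {"delta_pos": [-31, 0, -182], "angular": [0, 4, 0], "gripper": 10}, {"delta_pos": [-16, 0, -215], "angular": [0, 5, 0], "gripper": 10}, {"delta_pos": [0, 0, -248], "angular": [0, 6, 0], "gripper": 10}, {"delta_pos": [15, 0, -281], "angular": [0, 7, 0], "gripper": 10}, {"delta_pos": [31, 0, -315], "angular": [0, 8, 0], "gripper": 10}, {"delta_pos": [45.4, 0, -346.1], "angular": [0, 8, 0], "gripper": 10}]}}

```text
time: 9.2
tcp_pos: [597.0, -53.5, 90.5]
tcp_rot: [[1.0, -0.002, 0.002], [-0.002, 0.0, 1.0], [-0.002, -1.0, 0.0]]
force: [0.9, -0.4, -2.6]
finger_gap: 0.363
```

Request:
{"method": "carry_out", "body": {"targets": [{"delta_pos": [0, 20, 0], "angular": [0, 0, 0], "gripper": 10}, {"delta_pos": [0, 38, 0], "angular": [0, 0, 0], "gripper": 10}, {"delta_pos": [0, 40, 0], "angular": [0, 0, 0], "gripper": 10}, {"delta_pos": [0, 40, 0], "angular": [0, 0, 0], "gripper": 10}]}}

```text
time: 9.6
tcp_pos: [596.2, -51.8, 50.8]
tcp_rot: [[1.0, -0.003, 0.0], [-0.0, 0.001, 1.0], [-0.003, -1.0, 0.001]]
force: [-0.4, -0.1, -1.7]
finger_gap: 0.36
```

```bash
python3 - <<'E'
from bench import robot
import cv2,pickle
s=robot.read_state();print(s["tcp_pos"],s["force"])
T=robot.camera("top");t=T["frame"];D=robot.camera("side");d=D["frame"];pickle.dump((T,D),open("p2.pkl","wb"))
a=cv2.resize(t[170:280,300:470],(464,300));b=cv2.resize(d[200:290,260:360],(333,300))
cv2.imwrite("pics/p2.png",cv2.hconcat([a,b]))
E
```

```text
[596.21478181 -51.76215744  50.82702214] [-0.44536073 -0.1172456  -1.74936147]
```

View pics/p2.png

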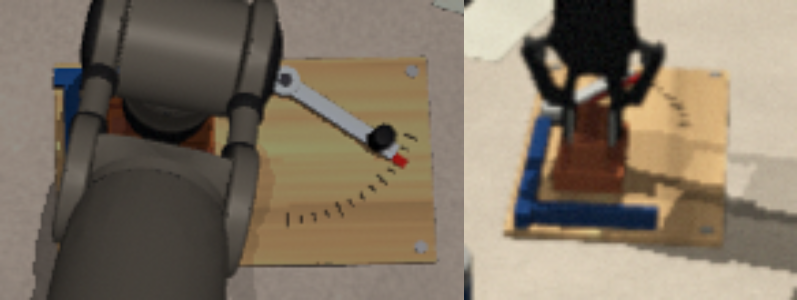

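Request:
{"method": "carry_out", "body": {"targets": [{"delta_pos": [0, 8, 0], "angular": [0, 0, 0], "gripper": 10}, {"delta_pos": [0, 13, 0], "angular": [0, 0, 0], "gripper": 10}, {"delta_pos": [0, 16, 0], "angular": [0, 0, 0], "gripper": 10}, {"delta_pos": [0, 18, 0], "angular": [0, 0, 0], "gripper": 10}, {"delta_pos": [0, 19, 0], "angular": [0, 0, 0], "gripper": 10}, {"delta_pos": [0, 19, 0], "angular": [0, 0, 0], "gripper": 10}]}}

```text
time: 10.3
tcp_pos: [597.2, -52.0, 33.1]
tcp_rot: [[1.0, 0.0, 0.0], [-0.0, -0.0, 1.0], [0.0, -1.0, -0.0]]
force: [0.5, 0.5, -2.5]
finger_gap: 0.362
```

Request:
{"method": "carry_out", "body": {"targets": [{"delta_pos": [0, 0.5, 0], "angular": [0, 0, 0], "gripper": 10}, {"delta_pos": [0, 1, 0], "angular": [0, 0, 0], "gripper": 10}, {"delta_pos": [0, 1, 0], "angular": [0, 0, 0], "gripper": 10}]}}

```text
time: 10.6
tcp_pos: [597.4, -52.1, 33.1]
tcp_rot: [[1.0, 0.001, 0.001], [-0.001, -0.0, 1.0], [0.001, -1.0, -0.0]]
force: [-2.9, -1.1, 6.0]
finger_gap: 0.362
```

Request:
{"method": "carry_out", "body": {"targets": [{"delta_pos": [4, 0, 0], "angular": [0, 0, 0], "gripper": 10}, {"delta_pos": [8, 0, 0], "angular": [0, 0, 0], "gripper": 10}, {"delta_pos": [12, 0, 0], "angular": [0, 0, 0], "gripper": 10}, {"delta_pos": [13, 0, 0], "angular": [0, 0, 0], "gripper": 10}, {"delta_pos": [14, 0, 0], "angular": [0, 0, 0], "gripper": 10}, {"delta_pos": [14, 0, 0], "angular": [0, 0, 0], "gripper": 10}]}}

```text
time: 11.2
tcp_pos: [611.6, -52.2, 33.1]
tcp_rot: [[1.0, 0.002, 0.001], [-0.001, -0.001, 1.0], [0.002, -1.0, -0.001]]
force: [-1.5, 0.6, 6.3]
finger_gap: 0.36
```

Request:
{"method": "carry_out", "body": {"targets": [{"delta_pos": [1, 0, 0], "angular": [0, 0, 0], "gripper": 10}, {"delta_pos": [2, 0, 0], "angular": [0, 0, 0], "gripper": 10}, {"delta_pos": [2, 0, 0], "angular": [0, 0, 0], "gripper": 10}]}}

```text
time: 11.5
tcp_pos: [613.1, -52.2, 33.1]
tcp_rot: [[1.0, 0.001, 0.0], [-0.0, -0.001, 1.0], [0.001, -1.0, -0.001]]
force: [-4.0, -0.5, 8.7]
finger_gap: 0.359
```

Request:
{"method": "carry_out", "body": {"targets": [{"delta_pos": [1, 0, 0], "angular": [0, 0, 0], "gripper": 10}, {"delta_pos": [1.5, 0, 0], "angular": [0, 0, 0], "gripper": 10}, {"delta_pos": [1.5, 0, 0], "angular": [0, 0, 0], "gripper": 10}]}}

```text
time: 11.8
tcp_pos: [613.2, -52.3, 33.1]
tcp_rot: [[1.0, -0.002, -0.0], [0.0, -0.001, 1.0], [-0.002, -1.0, -0.001]]
force: [-9.3, -0.9, 11.3]
finger_gap: 0.365
```

Fence contact is at tool x ≈ 613.2. Now I'll slide +y (tool z) towards the stop.

Request:
{"method": "carry_out", "body": {"targets": [{"delta_pos": [0, 0, 3], "angular": [0, 0, 0], "gripper": 10}, {"delta_pos": [0, 0, 7], "angular": [0, 0, 0], "gripper": 10}, {"delta_pos": [0, 0, 11], "angular": [0, 0, 0], "gripper": 10}, {"delta_pos": [0, 0, 14], "angular": [0, 0, 0], "gripper": 10}, {"delta_pos": [0, 0, 15], "angular": [0, 0, 0], "gripper": 10}, {"delta_pos": [0, 0, 15], "angular": [0, 0, 0], "gripper": 10}]}}

```text
time: 12.4
tcp_pos: [613.2, -38.3, 33.1]
tcp_rot: [[1.0, -0.003, -0.0], [0.0, -0.002, 1.0], [-0.003, -1.0, -0.002]]
force: [-9.0, -4.2, 11.5]
finger_gap: 0.361
```

Request:
{"method": "carry_out", "body": {"targets": [{"delta_pos": [0, 0, 1], "angular": [0, 0, 0], "gripper": 10}, {"delta_pos": [0, 0, 2], "angular": [0, 0, 0], "gripper": 10}, {"delta_pos": [0, 0, 2], "angular": [0, 0, 0], "gripper": 10}]}}

```text
time: 12.7
tcp_pos: [613.2, -36.8, 33.1]
tcp_rot: [[1.0, -0.003, -0.0], [0.0, -0.003, 1.0], [-0.003, -1.0, -0.003]]
force: [-9.6, -7.5, 9.4]
finger_gap: 0.363
```

Request:
{"method": "carry_out", "body": {"targets": [{"delta_pos": [0.5, 0, 1], "angular": [0, 0, 0], "gripper": 10}, {"delta_pos": [1, 0, 2], "angular": [0, 0, 0], "gripper": 10}, {"delta_pos": [1, 0, 2], "angular": [0, 0, 0], "gripper": 10}]}}

```text
time: 13.0
tcp_pos: [613.2, -36.7, 33.2]
tcp_rot: [[1.0, -0.005, -0.0], [0.0, -0.005, 1.0], [-0.005, -1.0, -0.005]]
force: [-14.7, -15.6, 13.3]
finger_gap: 0.36
```

Both stops are in contact: −14.7 N against the fence, −15.6 N against the stop. I'll look, then firm up the push slightly.

Request:
{"method": "carry_out", "body": {"targets": [{"delta_pos": [0.5, 0, 0.5], "angular": [0, 0, 0], "gripper": 10}, {"delta_pos": [0.5, 0, 0.5], "angular": [0, 0, 0], "gripper": 10}, {"delta_pos": [0.5, 0, 0.5], "angular": [0, 0, 0], "gripper": 10}, {"delta_pos": [0.5, 0, 0.5], "angular": [0, 0, 0], "gripper": 10}, {"delta_pos": [0.5, 0, 0.5], "angular": [0, 0, 0], "gripper": 10}]}}

```text
time: 13.5
tcp_pos: [613.2, -36.7, 33.2]
tcp_rot: [[1.0, -0.006, -0.0], [0.0, -0.005, 1.0], [-0.006, -1.0, -0.005]]
force: [-16.5, -16.8, 14.4]
finger_gap: 0.364
```

```bash
python3 - <<'E'
from bench import robot
import cv2,pickle
T=robot.camera("top");t=T["frame"];D=robot.camera("side");d=D["frame"];pickle.dump((T,D),open("p3.pkl","wb"))
s=robot.read_state();print(s["tcp_pos"],s["force"],s["torque"],s["time"])
a=cv2.resize(t[170:280,300:470],(464,300));b=cv2.resize(d[210:285,265:345],(320,300),interpolation=cv2.INTER_CUBIC)
cv2.imwrite("pics/p3.png",cv2.hconcat([a,b]));cv2.imwrite("pics/p3t.png",t)
cv2.imwrite("pics/p3s.png",cv2.resize(d[220:280,265:345],None,fx=9,fy=9,interpolation=cv2.INTER_CUBIC))
E
```

```text
[613.19788701 -36.70631652  33.15911836] [-16.3391759  -17.31774633  15.38146179] [-2.45942764  2.2680848   0.30241294] 13.6
```

View pics/p3s.png

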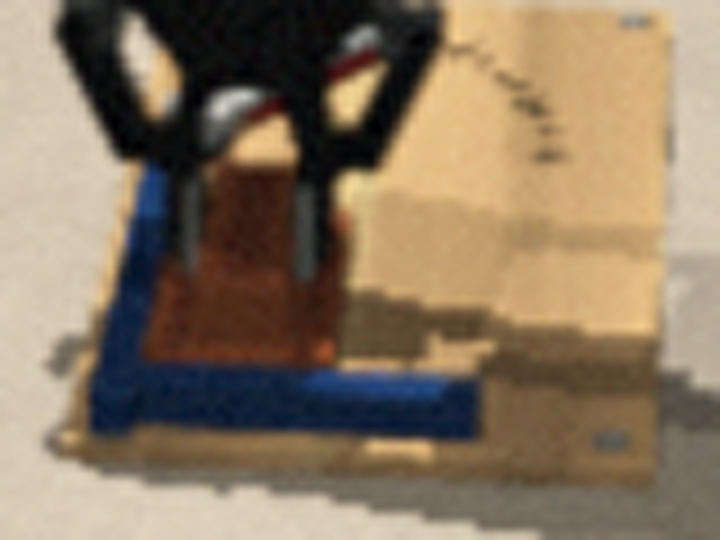

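View pics/p3t.png

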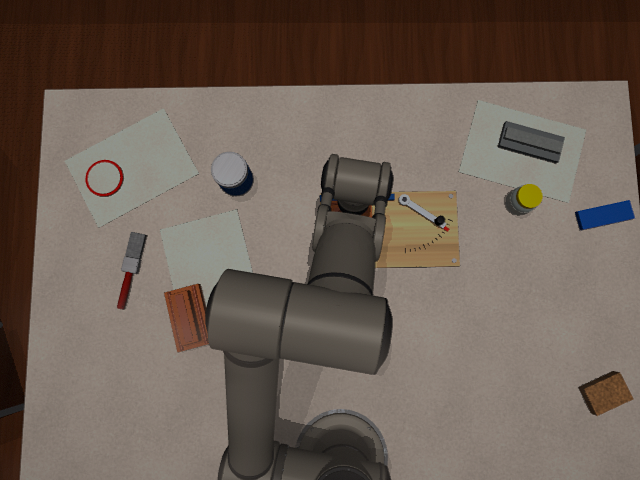

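The side crop shows the base against the fence's inner face, near (150,330), and against the stop along its edge, near y=362, with no gap visible. In the top view the tin, jar, brush and the set guide arm are where they were. Handing in.

```bash
python3 - <<'E'
from bench import robot
print(robot.close_job());s=robot.read_state();print(s["tcp_pos"],s["force"],s["time"])
E
```

```text
the job is handed in; nothing more can be done
None
the job is handed in; nothing more can be done
```

The jig is set for the cut, and I handed the job in at about 13.6 s with the arm still holding the moulding in the corner. No verdict was reported.

- **Guide arm:** I gripped the knob, swung it from about 0.26 rad to about 0.95 rad, then released it. In the top view the arm covers the red strip, and outlines drawn at 0.945 rad fit both arm and strip. The single estimates scatter:

| What was measured | Estimates (rad) |
|---|---|
| Arm | 0.927 (knob and arm end), 0.955 and 0.971 (arm edge fit), 0.962 (tool position) |
| Strip | 0.945 and 0.964 |

  I put the alignment at within about 0.02 rad.

- **Moulding:** I gripped the smaller sample across the rib, laid it flat on the board, slid it to the fence and then to the stop. In the last reading before hand-in the arm was steady, with about 16 N against the fence, 17 N against the stop and 15 N downwards. Contact came at tool x 613.2, y −36.7 mm, against 611.4 and −36.1 from the camera; that is within calibration error. The side view shows no gap at either face, though the gripper hides part of the fence side.

- **Bystanders:** the tin, jar and brush look unmoved in the last top view.

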